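Crank up the drying rail and hang the headband

TASK

First turn the handwheel clockwise (seen from above), regrasping as often as needed, until the tab on its rim is in line with the raised mark on the white dial plate under it; this cranks the drying rail up. Then hang the headband astride the raised rail, between its two posts, so that it hangs free and upright, and let go. Leave the bottle, the mug and the comb where they are.

Things in the scene. Friction and masses are not known exactly. Their poses are not given: they have to be found in the camera images.
- wheel (a joint): Angle of the handwheel about its upright axis, rad, growing clockwise seen from above; stops at 0 and 5.2, stays where it is left (needs about 6 to 7 N at the rim). It starts between 0 and 0.7; at 3.80 the tab is in line with the dial mark. Each rad lifts the rail by 18 mm.
- wheel_hub (a point): Centre of the level steel handwheel at rim mid-height, 90 mm above the counter. Outer diameter 140 mm; rim 13 mm wide, 14 mm high, centre line at radius 63 mm; hub radius 15 mm, top 14 mm above this point; three spokes 10 mm wide, 8 mm high, 120 degrees apart, one towards the tab. The fixed white dial plate under it has radius 98 mm, its top 46 mm below this point.
- wheel_tab (a point): Outer end of the dark tab (10 mm wide) that sticks out of the wheel's rim, at radius 86 mm from the axis and at rim height; turns with the wheel.
- dial_mark (a point): Top of the dark raised mark (22 mm long radially, 8 mm wide, 5 mm high) on the white dial plate, centred 86 mm from the wheel's axis, 41 mm below the rim's mid-height; fixed.
- rail_mid (a point): Middle of the drying rail's axis: a level steel bar, diameter 16 mm, 276 mm long along this point's y; posts (up to 26 mm thick) at y +-130 mm; foot plate 50 mm wide, 12 mm high below it. 95 mm above the counter at wheel angle 0, 163 mm at the mark. One unit with the wheel, whose axis lies at x -50, y -340 mm in this point's axes.
- headband: Rigid black plastic headband standing on its two ends, an upside-down U. Origin on the counter midway between the ends; z up, x from end to end, y across the band. 115 mm wide in x, 36 mm in y, 5 mm thick; crown underside at z 115 mm, top 120 mm. On the crown a disc rosette, diameter 42 mm, 16 mm thick in x, top at z 160 mm. About 90 g. Symmetric under a half turn.
- band_crown (a point): Middle of the underside of the headband's crown; rests on top of the rail when the band hangs.
- band_rosette (a point): Centre of the headband's disc rosette, the part to grip (flat faces 16 mm apart, facing +-x of the headband), 24 mm above the underside of the crown.
- bottle: Cobalt glass bottle with a steel cap, 64 mm diameter, 170 mm high, standing; origin at the centre of its underside. Bystander.
- mug: Stainless steel shaving mug, 80 mm diameter, 90 mm high, handle to its +y; origin at the centre of its underside. Bystander.
- comb: Tortoiseshell-coloured plastic comb, 160 mm long in x, 36 mm wide, 6 mm thick, lying flat; origin under its centre. Bystander.
Not all that is in view belongs to the job. Several things have the shape of the headband; the one meant has the colours described above.

How it is judged:
By the outcome, as a careful person would: the job done as asked, in the order asked, and still so for the second after the job is handed in, with the robot touching nothing.
It also fails if it takes over 72 s, if anything falls off the work surface, if the arm or the gripper's body presses on something with over 40 N, if the wrist force passes 120 N, or if a joint passes its speed limit or range.

ROBOT

A 7-joint arm with a two-finger parallel gripper is mounted at the origin on the work surface. World frame = base frame: x ahead of the robot, y to its left, z up, the work surface at z = 0. Lengths are in m, angles in rad, forces in N, time in s.
With the tool pointing down it reaches from about 0.4 to 0.85 m from the base axis. Payload 4.5 kg.
Tool frame: the origin (TCP) lies at the very end of the fingers, on their centre line; the grasp point (between the pads) lies 19 mm behind it; z points along the fingers, y is the line along which they close (so a half turn about z gives the same grasp; the last joint's range is limited). The gripper opens to 88 mm and grips with 3 to 60 N. Pads are 18 mm wide; open, the fingers measure 123 mm over their backs; the gripper's body (75 mm by 187 mm) begins 45 mm behind the grasp point.
Start: joints at [-1.072, 0.689, -0.195, 1.565, 0.157, 0.902, -0.215], TCP at [0.28, 0.559, 0.239] pointing down, gripper open.
Joint ranges: [-3.01, 3.01], [-0.46, 2.08], [-1.47, 1.51], [0.13, 2.56], [-1, 4.14], [0.04, 2.09], [-2.66, 2.66]. Speed limits (rad/s): [2.57, 2.57, 3.14, 3.14, 3.14, 3.14, 3.14].

INTERFACE

Orientations are given as a unit quaternion [x, y, z, w].
In Python, from plant import r gives the robot as it stands. The module is installed in compiled form; this text tells all that it offers.
- The arm moves only by the shell command python3 -m pendant 'ROWS' [FORCE]. ROWS is JSON, one flat list of numbers, 7 for each row, row after row: the opening, from 0 (shut) to 1 (fully open), then the shift along the tool's x, y, z scaled (see below), then the turn, a rotation vector about the tool's x, y, z scaled (see below). A call has 1 to 12 rows; each row is the pose to reach, as a shift and turn from the pose commanded when the call began, along the tool's axes at that moment; what a row does not reach only later rows make up. The controller multiplies each number of a shift by 0.15 m and each number of a turn by pi/2 rad. A row lasts 1/10 s, in which the tool goes at most 50 mm and 8.59 degrees, less where a joint would pass 70% of its speed; a pose out of reach is approached as far as the arm can. A call with a number of a shift or a turn outside -1 to 1 is refused whole. A call with a gripper value outside its range is refused whole. The fingers move at their own pace and stop on an object; FORCE is the grip in N (left out, the last holds). Time passes only in rows, so rows that repeat a pose let the fingers close. It gives the time, the measured TCP pose, the force, the opening and the grip force at its end, in the units of the state.
- r.get_state(): the state, without advancing time (a new reading comes with each control period).
- r.snapshot(name): name is "side" or "top" or "wrist"; returns a dict with "img" (384x512x3 uint8, red, green, blue), "mtx" (3x3 intrinsics, pixels), "k1" (the pictures are not rectified: a ray, as slopes to the right and down, at radius r is drawn at 1 + k1 r^2 times it, then the intrinsics apply), "cam_to_world" (4x4, takes a point from camera to world coordinates). Camera axes: x right, y up, looking along -z (the intrinsics and any distortion apply to the point x, -y, -z); pixel columns grow to the right and rows downward; lengths in m; the calibration is good to about 2 mm. A picture is of the moment at which its call begins. There is no depth.
- r.finish_job(): hands the job in; it is judged then, once.
The state is a dict: "clock": time; "q": joint angles; "qd": joint speeds; "joint_torque": joint torques, N m; "tool_pos": TCP position; "eef_rot": TCP orientation; "contact_force": force on the tool from outside, world axes, zero at the start; "moment": the same for the moment, N m; "opening": opening from 0.0 (shut) to 1.0 (fully open); "finger_force": force on a finger pad.
Only numpy, scipy, OpenCV 4.12 (cv2) and the standard library are available. Lean on these libraries where they do the work, as an engineer would, in place of code of your own. Each camera call takes 0.05 s, during which the arm holds its last target. There are 200 camera calls.

## Working session

There is one attempt and no reset: what is moved stays moved. The work goes in short steps, Python scripts to look and compute and a shell command to move; the robot and the scene stay as the last step left them, time stands still between calls to the robot, and variables do not carry over. Pictures are saved under pics/ and viewed, at most 13 in all, crops included, and the job is handed in when it is done.

```bash
mkdir -p pics
python3 - <<'E'
from plant import r
import cv2,numpy as np
s=r.get_state();print(s['clock'],s['tool_pos'],s['eef_rot'],s['opening'])
for n in("top","side"):
    d=r.snapshot(n);cv2.imwrite(f'pics/{n}0.png',d['img'][...,::-1]);np.savez(f'{n}0.npz',**d)
    print(n,d['mtx'].tolist(),d['k1'],d['cam_to_world'].round(3).tolist())
E
```

```text
0.0 [0.27993729 0.55808374 0.23789203] [ 2.30285761e-01  9.73122592e-01 -9.33698652e-04 -1.33034562e-04] 0.9999515269498129
top [[413.1609631941123, 0.0, 255.0173767972747], [0.0, 413.1609631941123, 194.7279210007774], [0.0, 0.0, 1.0]] -0.14210834434887037 [[0.008, 0.99, -0.138, 0.417], [-1.0, 0.008, -0.007, -0.02], [-0.006, 0.138, 0.99, 1.395], [0.0, 0.0, 0.0, 1.0]]
side [[382.7516458666853, 0.0, 252.7585534568479], [0.0, 382.7516458666853, 189.94234855636137], [0.0, 0.0, 1.0]] -0.013794906368912377 [[0.984, 0.127, -0.124, 0.449], [-0.177, 0.727, -0.664, -0.726], [0.006, 0.675, 0.738, 0.905], [0.0, 0.0, 0.0, 1.0]]
```

View pics/top0.png

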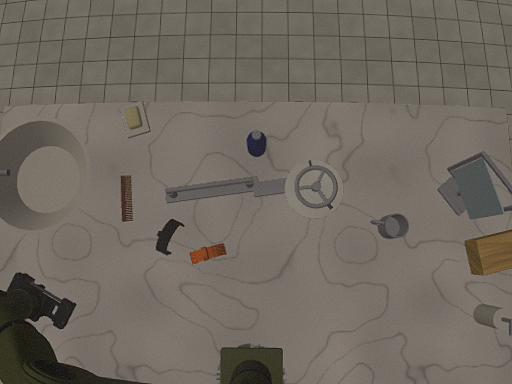

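View pics/side0.png

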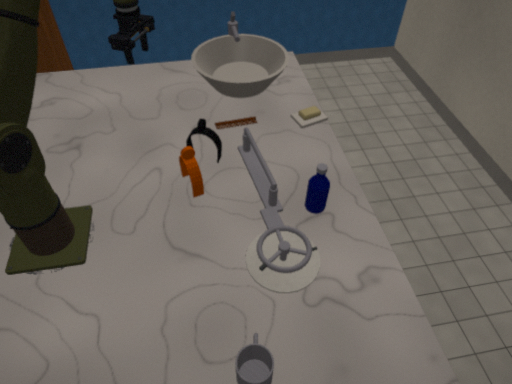

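Top view: the black headband is at about (170,236), the orange decoy at (208,253). The wheel is at (317,187), with dark bits at (310,163) and (331,206). Next I'll take close crops of these.

```bash
cat > h.py <<'E'
import numpy as np,cv2
def ray(d,u,v):
    K=d['mtx'];k=float(d['k1']);x=np.array([(u-K[0,2])/K[0,0],(v-K[1,2])/K[1,1]]);p=x.copy()
    for _ in range(20):p=x/(1+k*(p@p))
    T=d['cam_to_world'];return T[:3,3],T[:3,:3]@np.array([p[0],-p[1],-1])
def plane(d,u,v,z):
    o,w=ray(d,u,v);return o+w*(z-o[2])/w[2]
def tri(rays):
    A=0;b=0
    for o,w in rays:
        w=w/np.linalg.norm(w);P=np.eye(3)-np.outer(w,w);A=A+P;b=b+P@o
    return np.linalg.solve(A,b)
def proj(d,p):
    T=d['cam_to_world'];c=T[:3,:3].T@(np.array(p)-T[:3,3]);x=np.array([c[0],-c[1]])/-c[2]
    x=x*(1+float(d['k1'])*(x@x));return x*d['mtx'][0,0]+d['mtx'][:2,2]
E
python3 - <<'E'
import cv2,numpy as np
t=cv2.imread('pics/top0.png');s=cv2.imread('pics/side0.png')
def c(i,u,v,w,h):return cv2.resize(i[v:v+h,u:u+w],(400,300),interpolation=cv2.INTER_CUBIC)
cv2.imwrite('pics/crop0.png',np.vstack([np.hstack([c(t,277,157,80,60),c(s,240,220,88,66)]),np.hstack([c(t,140,205,100,75),c(s,160,110,100,75)])]))
E
```

```text
(no output)
```

View pics/crop0.png

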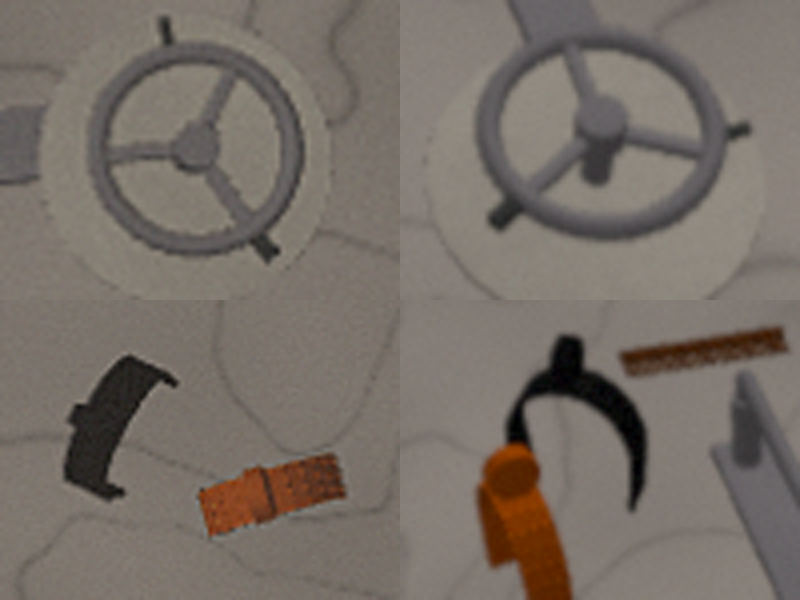

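The targets are told apart as follows:
- **Headband:** black at top (160,234). The orange one at (208,253) is the decoy, and the black gripper at (40,300) is not a candidate.
- **Tab:** the dark piece that continues a spoke, top (330,206), side (262,267).
- **Mark:** on the dial, top (310,163), side (315,249).

```bash
cat > m.py <<'E'
from h import *
t=np.load('top0.npz');s=np.load('side0.npz')
def c(u0,v0,k,x,y):return u0+(x+.5)/k-.5,v0+(y+.5)/k-.5
az=lambda a,b:np.degrees(np.arctan2(b[1]-a[1],b[0]-a[0])).round(1)
T1=lambda x,y:c(277,157,5,x,y); S1=lambda x,y:c(240,220,400/88,x-400,y)
hubt=tri([ray(t,*T1(195,147)),ray(s,*S1(602,113))]);print('hub tri',hubt)
rim=np.array([plane(t,*T1(*p),.095)[:2] for p in((88,147),(304,147),(195,40),(197,255))])
print('rim ctr top',(rim[0]+rim[1])/2,(rim[2]+rim[3])/2, np.linalg.norm(rim[0]-rim[1]),np.linalg.norm(rim[2]-rim[3]))
rs=np.array([plane(s,*S1(*p),.092)[:2] for p in((476,130),(727,135),(600,25),(608,240))]);print('rim ctr side',(rs[0]+rs[1])/2,(rs[2]+rs[3])/2)
tab=plane(t,*T1(272,255),.09);tab2=plane(s,*S1(494,216),.09);mk=plane(t,*T1(165,28),.049);mk2=plane(s,*S1(738,130),.049)
print('tab',tab,tab2,'mark',mk,mk2)
h=hubt
print('az tab',az(h,tab),az(h,tab2),'mark',az(h,mk),az(h,mk2))
ros=tri([ray(t,*c(140,205,4,80,415-300)),ray(s,*c(160,110,4,568-400,355-300))]);print('ros',ros)
a=plane(t,*c(140,205,4,176,382-300),0);b=plane(t,*c(140,205,4,122,494-300),0);print('band ends',a,b,az(b,a),np.linalg.norm(a-b))
for u,v in((172,192),(250,183)):print('rail',plane(t,u,v,.105))
print('rail az',az(plane(t,250,183,.1),plane(t,172,192,.1)))
for n,p,z in(('bottle',(256,135),.17),('mug',(391,226),.09),('comb',(127,198),.006)):print(n,plane(t,*p,z))
E
python3 m.py
```

```text
hub tri [ 0.62691117 -0.20259718  0.10523985]
rim ctr top [ 0.6278594  -0.20482994] [ 0.62806206 -0.20469168] 0.13875803485891106 0.1391279495365497
rim ctr side [ 0.62729601 -0.20654522] [ 0.62940623 -0.20334266]
tab [ 0.55934417 -0.25326046  0.09      ] [ 0.5586084  -0.24719038  0.09      ] mark [ 0.71552104 -0.191509    0.049     ] [ 0.71609429 -0.19128262  0.049     ]
az tab -143.1 -146.9 mark 7.1 7.2
ros [0.46853221 0.28027365 0.13722651]
band ends [0.50544195 0.23137425 0.        ] [0.41019584 0.27488676 0.        ] -24.6 0.10471465321566756
rail [0.60358775 0.25301391 0.105     ]
rail [0.6341996 0.0053701 0.105    ]
rail az 97.0
bottle [ 0.77258749 -0.01273708  0.17      ]
mug [ 0.50112143 -0.4470631   0.09      ]
comb [0.59589544 0.4307713  0.006     ]
```

Hub is at about (0.628,-0.2045), and the tab is 205° (3.58 rad) clockwise short of the mark. I'll grip the spoke at azimuth -26° by its sides, which suits the present tool yaw.

```bash
python3 -m pendant '[1,-0.92,-0.7,0,0,0,0, 1,-0.92,-0.7,0,0,0,0, 1,-0.92,-0.7,0,0,0,0, 1,-0.92,-0.7,0,0,0,0]'; python3 -m pendant '[1,-0.92,-0.7,0,0,0,0, 1,-0.92,-0.7,0,0,0,0, 1,-0.92,-0.7,0,0,0,0, 1,-0.92,-0.7,0,0,0,0]'; python3 -m pendant '[1,-0.92,-0.7,0,0,0,0, 1,-0.92,-0.7,0,0,0,0, 1,-0.92,-0.7,0,0,0,0, 1,-0.92,-0.7,0,0,0,0]'
python3 -m pendant '[1,-0.92,-0.7,0,0,0,0, 1,-0.92,-0.7,0,0,0,0, 1,-0.92,-0.7,0,0,0,0, 1,-0.92,-0.7,0,0,0,0]'; python3 -m pendant '[0.5,-0.91,-0.7,0,0,0,0, 0.5,-0.91,-0.7,0,0,0,0, 0.5,-0.91,-0.7,0,0,0,0, 0.5,-0.91,-0.7,0,0,0,0, 0.5,-0.91,-0.7,0,0,0,0, 0.5,-0.91,-0.7,0,0,0,0]'
python3 - <<'E'
from plant import r
import cv2,numpy as np
s=r.get_state();print(s['clock'],s['tool_pos'],s['eef_rot'],np.round(s['q'],2))
d=r.snapshot("wrist");np.savez('w1.npz',**d);cv2.imwrite('pics/w1.png',d['img'][...,::-1]);print(d['cam_to_world'].round(3).tolist())
E
```

```text
clock: 0.5
tool_pos: [0.3588, 0.3974, 0.2382]
eef_rot: [0.233, 0.972, -0.002, 0.001]
contact_force: [0.4, 1.0, -0.7]
opening: 0.999
finger_force: 0.0
clock: 0.9
tool_pos: [0.4344, 0.2417, 0.2383]
eef_rot: [0.233, 0.972, -0.002, 0.0]
contact_force: [0.7, -0.5, 0.8]
opening: 0.998
finger_force: 0.0
clock: 1.3
tool_pos: [0.5104, 0.0859, 0.2383]
eef_rot: [0.234, 0.972, -0.001, 0.0]
contact_force: [0.5, -1.1, 0.7]
opening: 0.999
finger_force: 0.0
clock: 1.7
tool_pos: [0.5863, -0.0704, 0.2381]
eef_rot: [0.234, 0.972, -0.001, 0.0]
contact_force: [0.1, -0.3, -0.1]
opening: 0.999
finger_force: 0.0
clock: 2.3
tool_pos: [0.6598, -0.2186, 0.2379]
eef_rot: [0.23, 0.973, 0.001, -0.001]
contact_force: [-0.3, 1.2, -0.1]
opening: 0.503
finger_force: 0.0
2.3 [ 0.65977473 -0.21857121  0.23787748] [ 2.30400561e-01  9.73095335e-01  5.51859514e-04 -8.64000362e-04] [ 0.39  0.8  -0.28  1.32  0.23  1.05  1.18]
[[0.448, -0.861, -0.242, 0.598], [0.894, 0.432, 0.119, -0.186], [0.002, -0.27, 0.963, 0.385], [0.0, 0.0, 0.0, 1.0]]
```

View pics/w1.png

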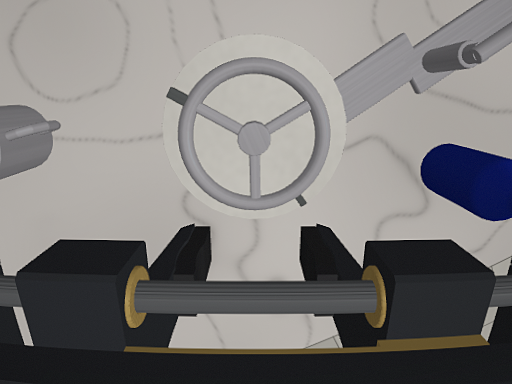

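The wrist view shows the hub at (254,138), the tab at (171,93) and the mark at (301,201). q7 falls during clockwise turning, so I'd rather grip the tab spoke with the tool turned 60° counter-clockwise.

Run:
```python
from h import *
w=np.load('w1.npz');az=lambda a,b:np.degrees(np.arctan2(b[1]-a[1],b[0]-a[0])).round(1)
rim=[plane(w,*p,.09)[:2] for p in((178,134),(331,134),(254,57),(255,210))]
print((rim[0]+rim[1])/2,(rim[2]+rim[3])/2)
h=plane(w,254,138,.104);t=plane(w,171,93,.09);m=plane(w,301,201,.049);print(h,t,m,az(h,t),az(h,m))
c=np.array([.628,-.2045]);print(az(c,t),az(c,m))
from scipy.spatial.transform import Rotation as R
a=np.radians(-146);g=np.array([*(c+.036*np.array([np.cos(a),np.sin(a)])),.071])
T=R.from_quat([.2304,.9731,0,0]).as_matrix();p=np.array([.65977,-.21857,.23788]);print(g,T.T@(g-p)/.15, 'rot tool z deg',-(-146+360-153.3))
```

```text
[ 0.6262604 -0.1996321] [ 0.62945207 -0.20123615]
[ 0.62805149 -0.20106004  0.104     ] [ 0.55998967 -0.25003159  0.09      ] [ 0.71909947 -0.18867404  0.049     ] -144.3 7.7
-146.2 9.9
[ 0.59815465 -0.22463094  0.071     ] [ 0.34904048 -0.2203057   1.11253333] rot tool z deg -60.69999999999999
```

```bash
python3 -m pendant '[0.5,0.35,-0.21,0,0,0,-0.67, 0.5,0.35,-0.21,0,0,0,-0.67, 0.5,0.35,-0.21,0,0,0,-0.67, 0.5,0.35,-0.21,0,0,0,-0.67, 0.5,0.35,-0.21,0,0,0,-0.67, 0.5,0.35,-0.21,0.4,0,0,-0.67, 0.5,0.35,-0.21,0.4,0,0,-0.67, 0.5,0.35,-0.21,0.4,0,0,-0.67, 0.5,0.35,-0.21,0.4,0,0,-0.67, 0.5,0.35,-0.21,0.4,0,0,-0.67]'
python3 - <<'E'
from plant import r
import cv2,numpy as np
s=r.get_state();print(s['clock'],s['tool_pos'],s['eef_rot'],np.round(s['q'],2))
d=r.snapshot("wrist");np.savez('w2.npz',**d);cv2.imwrite('pics/w2.png',d['img'][...,::-1])
E
```

```text
clock: 3.35
tool_pos: [0.6003, -0.223, 0.1803]
eef_rot: [-0.289, 0.957, -0.001, 0.001]
contact_force: [1.0, 0.7, 0.3]
opening: 0.501
finger_force: 0.0
3.35 [ 0.60025722 -0.22303492  0.18030789] [-2.88987079e-01  9.57332096e-01 -5.60664757e-04  1.18789685e-03] [ 0.57  0.82 -0.54  1.56  0.5   0.9   2.01]
```

View pics/w2.png

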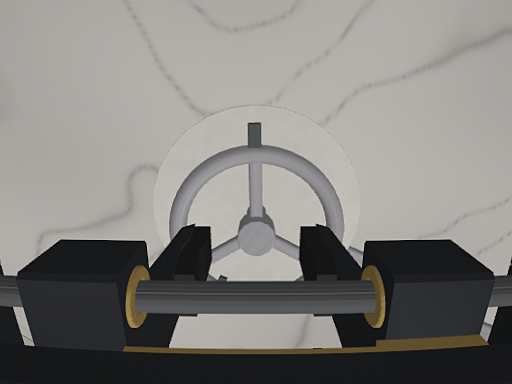

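The spoke sits vertically at u≈255, centred between the fingers. Descend and grip.

```bash
python3 -m pendant '[0.5,0.01,0,0.4,0,0,0, 0.5,0.01,0,0.73,0,0,0, 0.5,0.01,0,0.73,0,0,0, 0.5,0.01,0,0.73,0,0,0, 0,0.01,0,0.73,0,0,0, 0,0.01,0,0.73,0,0,0, 0,0.01,0,0.73,0,0,0, 0,0.01,0,0.73,0,0,0, 0,0.01,0,0.73,0,0,0]' 20
python3 - <<'E'
from plant import r
import numpy as np
s=r.get_state();print(s['tool_pos'],s['eef_rot'],s['moment'])
h=np.array([.628,-.203]);p=np.array(s['tool_pos'][:2]);R=np.linalg.norm(p-h);print(R,np.degrees(np.arctan2(*(p-h)[::-1])))
q=s['eef_rot'];from scipy.spatial.transform import Rotation as Ro
M=Ro.from_quat(q).as_matrix();print('yaw',np.degrees(np.arctan2(M[1,0],M[0,0])),'tab az est')
rv=M.T@np.array([*(h-p),0]);print('hub in tool',rv)
for d in(7.5,15,22.5,30,37.5,45):
  a=np.radians(d);c=np.array([[np.cos(a),-np.sin(a)],[np.sin(a),np.cos(a)]]);x=rv[:2]-c@rv[:2];print(d,(x/.15).round(4),round(d/90,4))
E
```

```text
clock: 4.3
tool_pos: [0.5976, -0.2249, 0.0694]
eef_rot: [-0.289, 0.957, -0.0, -0.0]
contact_force: [-1.3, 0.4, 1.6]
opening: 0.104
finger_force: 21.9
[ 0.59762165 -0.22490405  0.06943475] [-2.89449097e-01  9.57193367e-01 -7.64391079e-05 -2.67531300e-04] [0.08648961 0.25912013 0.11496142]
0.037451722668342124 -144.20683867085103
yaw -146.3500441949432 tab az est
hub in tool [-3.74255185e-02  1.40059238e-03 -2.08119322e-05]
7.5 [-0.0009  0.0326] 0.0833
15 [-0.0061  0.0649] 0.1667
22.5 [-0.0154  0.0962] 0.25
30 [-0.0288  0.126 ] 0.3333
37.5 [-0.0459  0.1538] 0.4167
45 [-0.0665  0.1792] 0.5
```

```bash
python3 -m pendant '[0,-0.002,0.032,0,0,0,0.083, 0,-0.008,0.064,0,0,0,0.167, 0,-0.019,0.094,0,0,0,0.25, 0,-0.033,0.123,0,0,0,0.333, 0,-0.051,0.15,0,0,0,0.417, 0,-0.072,0.174,0,0,0,0.5, 0,-0.072,0.174,0,0,0,0.5]' 30
python3 -c "
from plant import r;s=r.get_state();print(s['q'].round(2) if hasattr(s['q'],'round') else s['q'],s['moment'],s['contact_force'])"
```

```text
clock: 5.0
tool_pos: [0.5916, -0.1975, 0.0694]
eef_rot: [0.099, 0.995, -0.001, -0.001]
contact_force: [-1.7, -0.8, 3.1]
opening: 0.101
finger_force: 31.9
[ 0.38  0.92 -0.25  1.68  0.36  0.59  1.3 ] [-0.22388369  0.45033278  0.07225049] [-1.69930903 -0.79258717  3.07344058]
```

```bash
for i in 1; do python3 -m pendant '[0,-0.002,0.032,0,0,0,0.083, 0,-0.008,0.064,0,0,0,0.167, 0,-0.019,0.094,0,0,0,0.25, 0,-0.033,0.123,0,0,0,0.333, 0,-0.051,0.15,0,0,0,0.417, 0,-0.072,0.174,0,0,0,0.5, 0,-0.072,0.174,0,0,0,0.5]'; done
python3 -m pendant '[0,-0.002,0.032,0,0,0,0.083, 0,-0.008,0.064,0,0,0,0.167, 0,-0.019,0.094,0,0,0,0.25, 0,-0.033,0.123,0,0,0,0.333, 0,-0.051,0.15,0,0,0,0.417, 0,-0.072,0.174,0,0,0,0.5, 0,-0.072,0.174,0,0,0,0.5]'
python3 -c "
from plant import r;s=r.get_state();print(s['q'].round(2),s['moment'])"
```

```text
clock: 5.7
tool_pos: [0.6071, -0.1735, 0.0694]
eef_rot: [0.471, 0.882, -0.001, -0.001]
contact_force: [-3.6, -0.0, 5.5]
opening: 0.102
finger_force: 31.7
clock: 6.4
tool_pos: [0.6346, -0.1676, 0.0694]
eef_rot: [0.773, 0.635, -0.001, -0.001]
contact_force: [-3.4, 0.5, 6.8]
opening: 0.099
finger_force: 31.6
[ 0.1   0.95  0.16  1.59 -0.22  0.62  0.19] [0.05930004 0.94640833 0.06461313]
```

```bash
python3 -m pendant '[0,-0.002,0.032,0,0,0,0.083, 0,-0.008,0.064,0,0,0,0.167, 0,-0.019,0.094,0,0,0,0.25, 0,-0.033,0.123,0,0,0,0.333, 0,-0.051,0.15,0,0,0,0.417, 0,-0.072,0.174,0,0,0,0.5, 0,-0.072,0.174,0,0,0,0.5]'
python3 -m pendant '[0,-0.002,0.032,0,0,0,0.083, 0,-0.008,0.064,0,0,0,0.167, 0,-0.008,0.064,0,0,0,0.167, 0,-0.008,0.064,0,0,0,0.167]'
python3 - <<'E'
from plant import r
import cv2,numpy as np
s=r.get_state();q=s['eef_rot'];print(s['q'].round(2),s['moment'],'yaw',np.degrees(2*np.arctan2(q[1],q[0])))
o=[]
for n in("wrist","top","side"):
    d=r.snapshot(n);np.savez(n[0]+'3.npz',**d);o.append(d['img'][...,::-1])
cr=lambda i,u,v,w,h:cv2.resize(i[v:v+h,u:u+w],(400,300),interpolation=cv2.INTER_CUBIC)
cv2.imwrite('pics/p3.png',np.vstack([np.hstack([cr(o[0],56,0,400,300),cr(o[1],277,157,80,60)]),np.hstack([cr(o[2],240,220,88,66),cr(o[1],140,150,160,120)])]))
E
```

```text
clock: 7.1
tool_pos: [0.6582, -0.1828, 0.0694]
eef_rot: [0.957, 0.291, -0.001, -0.002]
contact_force: [-5.7, 2.3, 6.5]
opening: 0.096
finger_force: 31.5
clock: 7.5
tool_pos: [0.6626, -0.1913, 0.0694]
eef_rot: [0.986, 0.164, -0.001, -0.002]
contact_force: [-4.7, 1.9, 8.4]
opening: 0.102
finger_force: 31.5
[ 0.    1.03  0.44  1.48 -0.56  0.76 -0.57] [0.30501817 0.98422156 0.10190934] yaw 18.911989186900584
```

View pics/p3.png

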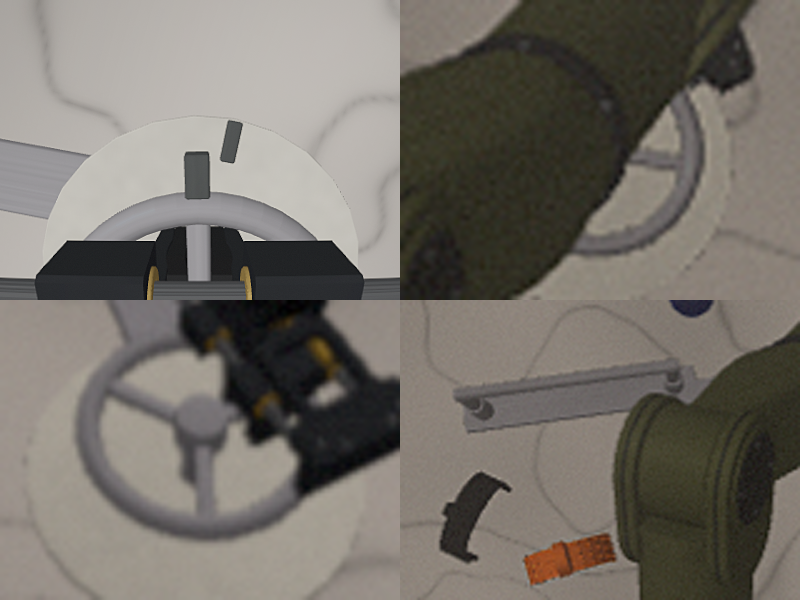

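The wrist crop shows the tab's end at (253,153) and the mark at (288,141), to its right (clockwise). The band is still standing and the rail is up.

Run:
```python
from h import *
w=np.load('w3.npz')
az=lambda a,b:np.degrees(np.arctan2(b[1]-a[1],b[0]-a[0]))
tt=plane(w,253.5,152.5,.094)[:2];tb=plane(w,253.5,197,.093)[:2];m=plane(w,288,141,.049)[:2];m1=plane(w,293,122,.049)[:2];m0=plane(w,282,161,.049)[:2]
print('tab',tt,tb,'az spoke',az(tb,tt),'mark',m,'az mark',az(m0,m1))
# hub from rim arc points (outer rim top at z~.09)
for h in([.628,-.2042],[.6278,-.203],[.629,-.2045]):
  h=np.array(h);print(h,az(h,tt),az(h,m),az(h,tt)-az(h,m),np.linalg.norm(tt-h),np.linalg.norm(m-h))
```

```text
tab [ 0.71005522 -0.17298665] [ 0.69273352 -0.17890484] az spoke 18.86340670388775 mark [ 0.7143542  -0.19012447] az mark 4.590721409266177
[ 0.628  -0.2042] 20.826532944242068 9.257665099226593 11.568867845015475 0.08779141690143981 0.08749382286702789
[ 0.6278 -0.203 ] 20.0460509649316 8.461095412175997 11.584955552755602 0.08755982493395884 0.08750662511413039
[ 0.629  -0.2045] 21.245512839707672 9.560154930731931 11.68535790897574 0.08696574290413299 0.0865563166640558
```

```bash
python3 -m pendant '[0,-0.002,0.03,0,0,0,0.08, 0,-0.005,0.05,0,0,0,0.129, 0,-0.005,0.05,0,0,0,0.129, 0,-0.005,0.05,0,0,0,0.129]'
python3 - <<'E'
from plant import r
import cv2,numpy as np
d=r.snapshot("wrist");np.savez('w4.npz',**d);i=d['img'][100:220,176:336,::-1]
cv2.imwrite('pics/p4.png',cv2.resize(i,(640,480),interpolation=cv2.INTER_CUBIC))
E
```

```text
clock: 8.05
tool_pos: [0.6644, -0.1981, 0.0694]
eef_rot: [0.998, 0.064, -0.001, -0.002]
contact_force: [-4.5, 3.2, 8.1]
opening: 0.102
finger_force: 31.6
```

View pics/p4.png

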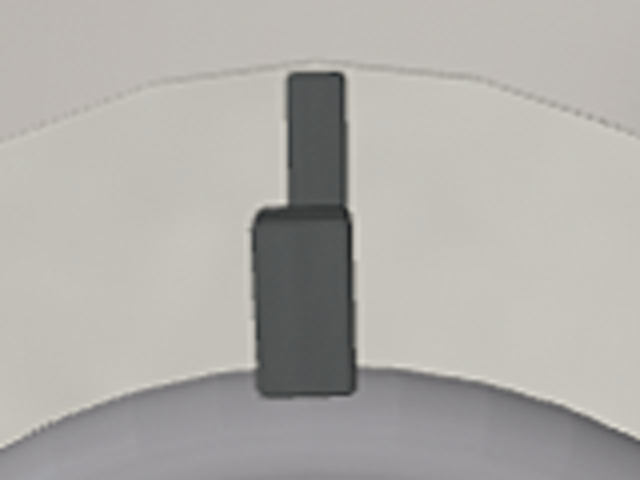

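Run:
```python
from h import *
w=np.load('w4.npz');az=lambda a,b:np.degrees(np.arctan2(b[1]-a[1],b[0]-a[0]))
f=lambda x,y,z:plane(w,176+(x+.5)/4-.5,100+(y+.5)/4-.5,z)[:2]
tt=f(301.5,218,.095);m=f(316.5,75,.049);m0=f(318,200,.049)
# tab side edges
for h in([.628,-.2042],[.6278,-.203]):
  print(az(np.array(h),tt),az(np.array(h),m),az(np.array(h),m0),np.linalg.norm(tt-h),np.linalg.norm(m-h))
print(f(301.5,218,.095)-f(305.5,388,.095), w['cam_to_world'][:3,3], w['mtx'][0,2])
```

```text
10.314079315560274 9.32766169056099 9.577568998584262 0.08702415078074756 0.09750480298963647
9.513088249629636 8.612851041904612 8.720281258592912 0.0870145690778698 0.09751525102308736
[0.01687331 0.00253062] [ 0.73500009 -0.18808694  0.21633777] 255.00548130515088
```

```bash
python3 -m pendant '[0,0,0.004,0,0,0,0.01, 0,0,0.004,0,0,0,0.01, 0,0,0.004,0,0,0,0.01, 0.3,0,0.004,0,0,0,0.01, 0.3,0,0.004,0,0,0,0.01, 0.3,0,0.004,0,0,0,0.01, 0.3,0,0.004,-0.4,0,0,0.01, 0.3,0,0.004,-0.7,0,0,0.01, 0.3,0,0.004,-1,0,0,0.01, 0.3,0,0.004,-1,0,0,0.01,0.3,0,0.004,-1,0,0,0.01]'
python3 - <<'E'
from plant import r
import cv2,numpy as np
d=r.snapshot("wrist");np.savez('w5.npz',**d)
cv2.imwrite('pics/p5.png',d['img'][...,::-1])
E
```

```text
clock: 9.2
tool_pos: [0.6662, -0.2007, 0.2205]
eef_rot: [0.999, 0.054, 0.001, 0.0]
contact_force: [-0.5, -0.1, -0.3]
opening: 0.301
finger_force: 0.0
```

View pics/p5.png

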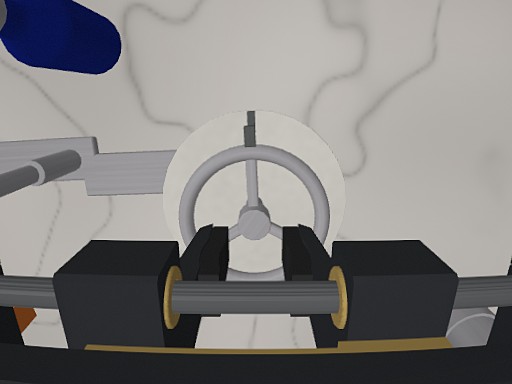

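```bash
python3 -m pendant '[0.3,-0.32,-1,-0.27,0,0,0, 0.3,-0.32,-1,-0.27,0,0,0, 0.3,-0.32,-1,-0.27,0,0,0, 0.3,-0.32,-1,-0.27,0,0,0]';python3 -m pendant '[0.5,-0.32,-1,0,0,0,0, 0.5,-0.32,-1,0,0,0,0, 0.5,-0.32,-1,0,0,0,0, 0.5,-0.32,-1,0,0,0,0]';python3 -m pendant '[0.7,-0.32,-1,0,0,0,0, 0.7,-0.32,-1,0,0,0,0, 0.7,-0.32,-1,0,0,0,0, 0.7,-0.32,-1,0,0,0,0]';python3 -m pendant '[0.7,0,-0.33,0,0,0,-0.658, 0.7,0,-0.33,0,0,0,-0.658, 0.7,0,-0.33,0,0,0,-0.658, 0.7,0,-0.33,0,0,0,-0.658, 0.7,0,-0.33,0,0,0,-0.658, 0.7,0,-0.33,0,0,0,-0.658, 0.7,0,-0.33,0,0,0,-0.658, 0.7,0,-0.33,0,0,0,-0.658, 0.7,0,-0.33,0,0,0,-0.658]'
python3 - <<'E'
from plant import r
import cv2,numpy as np
from h import *
s=r.get_state();print(s['q'].round(2))
d=r.snapshot("wrist");np.savez('w6.npz',**d);t=r.snapshot("top");np.savez('t6.npz',**t)
a=d['img'][...,::-1];b=cv2.resize(t['img'][150:216,150:360,::-1],(512,161),interpolation=cv2.INTER_CUBIC)
cv2.imwrite('pics/p6.png',np.vstack([a,b]))
w=np.load('w5.npz');g=w['img'].max(2)
for v in range(110,148,4):
  c=np.where(g[v,236:266]<100)[0]+236;print(v,c.mean() if len(c) else 0,len(c))
E
```

```text
clock: 9.65
tool_pos: [0.5997, -0.0494, 0.2581]
eef_rot: [0.998, 0.057, -0.002, -0.003]
contact_force: [0.2, -0.1, 0.1]
opening: 0.299
finger_force: 0.0
clock: 10.05
tool_pos: [0.5345, 0.0949, 0.2571]
eef_rot: [0.998, 0.058, -0.003, -0.002]
contact_force: [-0.2, -0.4, -0.5]
opening: 0.504
finger_force: 0.0
clock: 10.45
tool_pos: [0.4708, 0.238, 0.2574]
eef_rot: [0.998, 0.059, -0.003, -0.001]
contact_force: [-0.2, 0.4, -0.4]
opening: 0.7
finger_force: 0.0
clock: 11.35
tool_pos: [0.4694, 0.2798, 0.259]
eef_rot: [0.843, 0.538, -0.001, 0.0]
contact_force: [0.8, 0.4, -0.3]
opening: 0.7
finger_force: 0.0
[-0.88  0.59  0.43  1.8  -0.32  0.82 -0.73]
110 0 0
114 250.0 7
118 251.0 7
122 251.0 7
126 249.0 11
130 249.0 11
134 249.0 11
138 249.5 10
142 249.5 10
146 250.0 11
```

View pics/p6.png

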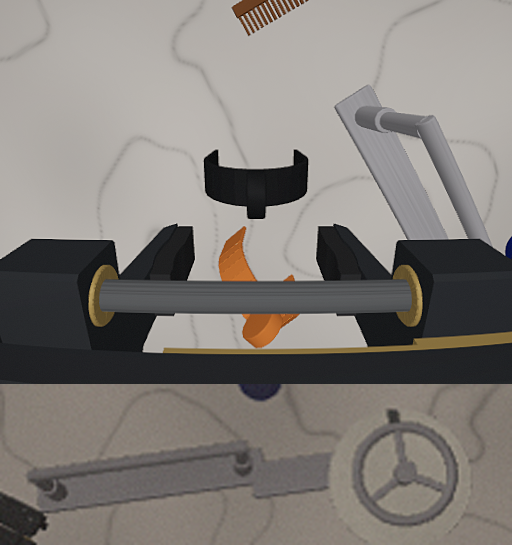

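The wrist view shows the band square to the gripper, with the rosette at (257,195) and its end corners level at row 152. The orange decoy lies behind at (258,300).

```bash
cat m.py >/dev/null
python3 - <<'E'
from h import *
from plant import r
az=lambda a,b:np.degrees(np.arctan2(b[1]-a[1],b[0]-a[0]))
w=np.load('w5.npz')
for h in([.628,-.2042],[.6278,-.203]):
  a=az(h,plane(w,249.3,126,.095));print('tab-mark',a-az(h,plane(w,251,118,.049)),a-az(h,plane(w,250.8,113,.049)))
w=np.load('w6.npz');t=np.load('t6.npz')
print('pred ros',proj(w,[.4685,.280,.139]))
L=plane(w,205,152,.0);Rr=plane(w,307,152,.0)
for z in(0,):
  print('ends?',plane(w,205,150,z),plane(w,307,150,z),az(plane(w,205,150,z),plane(w,307,150,z)),np.linalg.norm(plane(w,205,150,z)-plane(w,307,150,z)))
p=plane(w,257,218,.150);print('ros front edge (22 near)',p, 'width',np.linalg.norm(plane(w,248,205,.15)-plane(w,266,205,.15)))
s=r.get_state();q=s['eef_rot'];from scipy.spatial.transform import Rotation as R
M=R.from_quat(q).as_matrix();P=s['tool_pos'];print('in tool: pred',M.T@(np.array([.4685,.28,.139])-P),'edge',M.T@(p-P),'ctr ray at .139',M.T@(plane(w,257,193,.139)-P), 'yaw y',np.degrees(np.arctan2(M[1,1],M[0,1])))
# rail from top view lines, pixel via crop scale 512/210
k=512/210;f=lambda x,y,z:plane(t,150+(x+.5)/k-.5,150+(y-384+.5)/k-.5,z)
a=f(30,474,.163);b=f(247,446,.163);print('rail',a,b,(a+b)/2,az(b,a),np.linalg.norm(a-b))
E
```

```text
tab-mark 0.709232097752766 0.7621714130680051
tab-mark 0.6744422856040977 0.6884907229295756
pred ros [254.1957544  183.95140439]
ends? [0.41404455 0.31338069 0.        ] [0.53246072 0.25855942 0.        ] -24.841977584592243 0.13049046376192489
ros front edge (22 near) [0.45927897 0.25434767 0.15      ] width 0.015190581079836483
in tool: pred [-0.00050224 -0.00046005  0.12024384] edge [-0.02766609  0.00193864  0.10926926] ctr ray at .139 [-0.00866259  0.00197044  0.12025142] yaw y -24.820564077167095
rail [0.61154342 0.27220167 0.163     ] [0.64864273 0.0014116  0.163     ] [0.63009308 0.13680663 0.163     ] 97.80118255358427 0.27331963456687197
```

Reworking it with the disc silhouette gives a rosette centre about -9 mm in tool x and +2 mm in tool y. Descend to TCP z 0.127 and grip.

```bash
python3 -m pendant '[0.7,-0.06,0.013,0,0,0,0, 0.7,-0.06,0.013,0.3,0,0,0, 0.7,-0.06,0.013,0.6,0,0,0, 0.7,-0.06,0.013,0.88,0,0,0, 0.7,-0.06,0.013,0.88,0,0,0, 0,-0.06,0.013,0.88,0,0,0, 0,-0.06,0.013,0.88,0,0,0, 0,-0.06,0.013,0.88,0,0,0, 0,-0.06,0.013,0.88,0,0,0, 0,-0.06,0.013,0.88,0,0,0, 0,-0.06,0.013,0.88,0,0,0, 0,-0.06,0.013,0.88,0,0,0]' 25
```

```text
clock: 12.65
tool_pos: [0.467, 0.2723, 0.1281]
eef_rot: [0.842, 0.54, 0.0, -0.0]
contact_force: [0.2, 0.8, 3.5]
opening: 0.182
finger_force: 25.0
```

```bash
python3 -m pendant '[0,0,0,-0.2,0,0,0, 0,0,0,-0.5,0,0,0, 0,0,0,-0.8,0,0,0, 0,0,0,-1,0,0,0, 0,0,0,-1,0,0,0]'; python3 -m pendant '[0,0,0,-0.33,0,0,0, 0,-0.05,0.2,-0.33,0,0,0, 0,-0.12,0.45,-0.33,0,0,0, 0,-0.18,0.68,-0.33,0,0,0, 0,-0.18,0.68,-0.33,0,0,0]'; python3 -m pendant '[0,-0.05,0.2,0,0,0,-0.08, 0,-0.1,0.4,0,0,0,-0.16, 0,-0.15,0.6,0,0,0,-0.24, 0,-0.18,0.69,0,0,0,-0.32, 0,-0.18,0.69,0,0,0,-0.362, 0,-0.18,0.69,0,0,0,-0.362, 0,-0.18,0.69,0,0,0,-0.362, 0,-0.18,0.69,0,0,0,-0.362]'
python3 - <<'E'
from plant import r
import cv2,numpy as np
from h import *
s=r.get_state();print(s['q'].round(2),s['tool_pos'],s['eef_rot'])
o=[]
for n in("wrist","side","top"):
    d=r.snapshot(n);np.savez(n[0]+'7.npz',**d);o.append(d['img'][...,::-1])
cv2.imwrite('pics/p7.png',np.hstack([cv2.resize(o[0],(400,300)),cv2.resize(o[1][60:240,160:400],(400,300),interpolation=cv2.INTER_CUBIC)]))
E
```

```text
clock: 13.15
tool_pos: [0.4694, 0.2727, 0.2816]
eef_rot: [0.842, 0.54, 0.004, 0.0]
contact_force: [1.4, -1.1, -0.2]
opening: 0.177
finger_force: 25.0
clock: 13.65
tool_pos: [0.5513, 0.1993, 0.3259]
eef_rot: [0.844, 0.537, -0.001, 0.002]
contact_force: [0.5, 0.1, -0.8]
opening: 0.175
finger_force: 25.0
clock: 14.45
tool_pos: [0.6305, 0.1381, 0.3266]
eef_rot: [0.656, 0.754, -0.0, -0.001]
contact_force: [0.1, 0.3, -1.3]
opening: 0.18
finger_force: 25.0
[-0.44  0.65  0.29  1.39 -0.19  1.13  0.02] [0.63050219 0.13811972 0.32656175] [ 6.56457782e-01  7.54362423e-01 -3.74199244e-04 -6.12372400e-04]
```

View pics/p7.png

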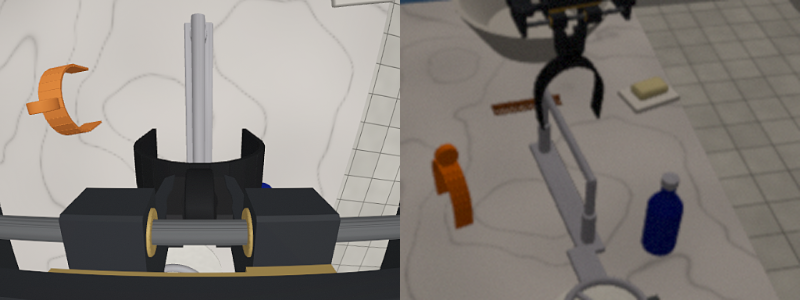

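The wrist view shows the rail vertical at u≈199 (of 400), centred between the band's ends at 135 and 265, so it's aligned. Lower it.

```bash
python3 -m pendant '[0,0,0,0.2,0,0,0, 0,0,0,0.4,0,0,0, 0,0,0,0.6,0,0,0, 0,0,0,0.8,0,0,0, 0,0,0,0.9,0,0,0, 0,0,0,0.93,0,0,0, 0,0,0,0.94,0,0,0, 0,0,0,0.94,0,0,0]'; python3 -m pendant '[0,0,0,0.01,0,0,0, 0,0,0,0.01,0,0,0]'
```

```text
clock: 15.4
tool_pos: [0.6319, 0.1373, 0.1872]
eef_rot: [0.657, 0.754, 0.001, 0.001]
contact_force: [0.6, -0.3, -0.8]
opening: 0.18
finger_force: 25.0
clock: 15.6
tool_pos: [0.6317, 0.1373, 0.1855]
eef_rot: [0.657, 0.754, 0.001, 0.0]
contact_force: [-1.1, 0.3, -1.1]
opening: 0.179
finger_force: 25.0
```

```bash
python3 -m pendant '[0,0,0,0.01,0,0,0, 0,0,0,0.01,0,0,0]'; python3 -m pendant '[0,0,0,0.01,0,0,0, 0,0,0,0.01,0,0,0]'
```

```text
clock: 15.8
tool_pos: [0.6317, 0.1373, 0.184]
eef_rot: [0.657, 0.754, 0.001, 0.0]
contact_force: [-0.5, 0.8, 3.4]
opening: 0.181
finger_force: 25.0
clock: 16.0
tool_pos: [0.6318, 0.1373, 0.1839]
eef_rot: [0.657, 0.754, 0.001, 0.0]
contact_force: [-3.0, -0.6, 12.2]
opening: 0.179
finger_force: 25.0
```

Contact is made at z 0.184. Ease off, open a little at a time, and check before withdrawing.

```bash
python3 -m pendant '[0,0,0,-0.01,0,0,0, 0.2,0,0,-0.01,0,0,0, 0.24,0,0,-0.01,0,0,0, 0.3,0,0,-0.01,0,0,0, 0.4,0,0,-0.01,0,0,0, 0.5,0,0,-0.01,0,0,0, 0.5,0,0,-0.01,0,0,0]' 3
python3 -m pendant '[0.5,0,0,-0.1,0,0,0, 0.5,0,0,-0.2,0,0,0, 0.5,0,0,-0.35,0,0,0, 0.5,0,0,-0.6,0,0,0, 0.5,0,0,-0.8,0,0,0, 0.5,0,0,-0.8,0,0,0, 0.5,0,0,-0.8,0,0,0, 0.5,0,0,-0.8,0,0,0, 0.5,0,0,-0.8,0,0,0, 0.5,0,0,-0.8,0,0,0]'
python3 - <<'E'
from plant import r
import cv2,numpy as np
o=[]
for n in("wrist","side"):
    d=r.snapshot(n);np.savez(n[0]+'8.npz',**d);o.append(d['img'][...,::-1])
cv2.imwrite('pics/p8.png',np.hstack([cv2.resize(o[0],(400,300)),cv2.resize(o[1][90:300,150:350],(400,420),interpolation=cv2.INTER_CUBIC)[:300]]))
E
```

```text
clock: 16.7
tool_pos: [0.6312, 0.1372, 0.1831]
eef_rot: [0.657, 0.754, -0.0, -0.0]
contact_force: [-0.0, -0.6, -0.7]
opening: 0.499
finger_force: 0.0
clock: 17.7
tool_pos: [0.6307, 0.1371, 0.3021]
eef_rot: [0.657, 0.754, -0.001, -0.001]
contact_force: [0.5, 0.6, -0.8]
opening: 0.502
finger_force: 0.0
```

View pics/p8.png

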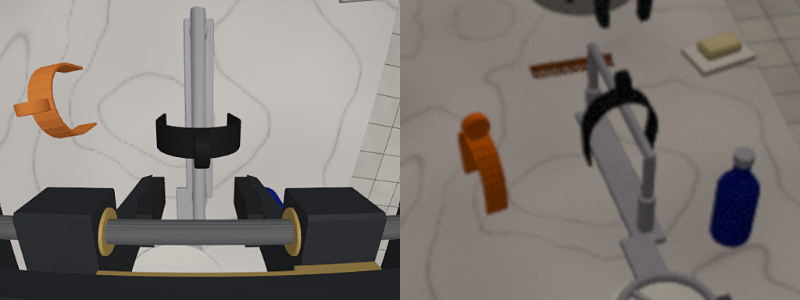

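The band hangs upright astride the rail midway between the posts, with the rosette up (side crop (622,80)). The gripper is clear, so I'm handing in.

```bash
python3 -c "
from plant import r
print(r.finish_job())"
```

```text
the job is handed in; nothing more can be done
None
```

I turned the wheel until its tab measured within about 1° of the dial mark, hung the black headband astride the raised rail midway between the posts, let go, and handed the job in at about 18 s; no verdict came back.

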